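# Slide the price-card holder into the flower bench rail

## Task

Slide the white price-card holder into the aluminium rail through the rail's open end, with its yellow card facing away from the robot, and push it along until it is centred on the red clip. Then push the blue-knobbed bolt fully across the open end so that the holder cannot come out, and let go. Leave the bowl, the ribbon spool and the vase where they stand.

Things in the scene. Friction and masses are not known exactly. Their poses are not given: they have to be found in the camera images.
- rail: Fixed aluminium C-channel on the bench, 220 mm long (own y), 50 wide (x), 20 high. Origin: centre of its underside; +x points away from the robot (within 15 degrees), z up. It ends at y = +110 and -110 mm: one end (either one) is shut by the orange cap, the other is open, with the bolt beside it
- cap: Fixed orange end cap, 50 x 12 x 20 mm, shutting the closed end of the rail. Origin: on the rail's centre line at bench level, 117 mm from the rail's centre; axes parallel to the rail's
- latch: Fixed grey guide of the bolt at the rail's open end. Origin: on the rail's centre line at bench level, 117 mm from its centre (so its side, rail +y or -y, tells which end is open); axes as the rail's. Two cheeks 18 mm high stand on the robot's side at x -100 to -32, y -16 to +16 mm; nothing stands in front of the open end while the bolt is drawn back
- bolt (a joint): Brass bolt bar (10 mm wide, z 6 to 15 mm) that slides along the latch's x. 0 = shut, right across the rail's open end (hard stop); 0.05 = fully drawn back towards the robot. In m. It starts drawn back 44 to 50 mm, stays where it is left and takes about 1.5 N to move
- bolt_knob (a point): Top centre of the bolt's upright blue knob: a round pin 14 mm in diameter from 15 to 54 mm above the bench, which moves with the bolt. At joint value q it stands at x = -45 mm - q, y = 0 in the latch's frame. Push or pinch it from above
- clip: Fixed red clip, 12 mm wide along the rail, on the rail's wall and lip on the robot's side, 23 mm high, marking the place for the holder. Origin: on the rail's centre line at bench level, level with the middle of the clip; axes parallel to the rail's. It does not hinder the holder
- holder: Loose white plastic card holder, about 90 g, standing on its foot, to the robot's left. Origin: centre of the underside; y is its sliding direction, +x the card's side (at the start roughly away from the robot). Foot 34 (x) x 40 (y) x 7 mm high, with a smaller nose at each y end (28 wide, 4.4 thick, 50 mm long over both); neck 12 mm wide, 36 long, z 7 to 24
- card (a point): Centre of the holder's yellow card, 70 wide, 46 high, 3 mm thick, leaning back, at x = +40 mm, z = 48 mm in the holder's frame
- bowl: Loose red plastic bowl, 116 mm across, 65 high, beyond the rail; leave alone. Origin: centre of its underside
- spool: Loose pink ribbon spool, 68 mm across, 42 high, to the robot's right; leave alone. Origin: centre of its underside
- vase: Loose glass vase, 96 mm across the mouth, 160 high, far left; leave alone. Origin: centre of its underside
- groove (a point): Middle of the rail's inner floor, 4 mm above the bench, axes as the rail's. The groove above it is 38 mm wide and 10 high (z 4 to 14 over the bench), covered by two 6 mm thick lips (z 14 to 20) that leave an 18 mm wide slot along the middle
- grip (a point): Top centre of the holder's white grip block, 24 (x) x 40 (y) mm, z 24 to 60 mm above the holder's underside: take it from above across its 40 mm length. With the foot in the groove (2 mm play each side, 3 mm in height) the neck stands in the slot, the holder's origin is 4 mm above the bench and the block clears the rail by 8 mm
Things that resemble listed ones, but are neither listed nor needed, are in the scene too. Of the things like the holder, leave any that is green; of the rest the smaller one is meant.

How it is judged:
By the outcome, as a careful person would: the job done as asked, in the order asked, and still so for the second after the job is handed in, with the robot touching nothing.
It also fails if it takes over 61 s, if anything falls off the work surface, if the arm or the gripper's body presses on something with over 40 N, if the wrist force passes 120 N, or if a joint passes its speed limit or range.

## Robot

A 7-joint arm with a two-finger parallel gripper is mounted at the origin on the work surface. World frame = base frame: x ahead of the robot, y to its left, z up, the work surface at z = 0. Lengths are in m, angles in rad, forces in N, time in s.
With the tool pointing down it reaches from about 0.4 to 0.925 m from the base axis. Payload 4.1 kg.
Tool frame: the origin (TCP) lies between the finger pads; the fingertips stand 14 mm ahead of it and the grasp point (between the pads) lies 5 mm behind it; z points along the fingers, y is the line along which they close (so a half turn about z gives the same grasp; the last joint's range is limited). The gripper opens to 85 mm and grips with 20 to 120 N. Pads are 22 mm wide; open, the fingers measure 114 mm over their backs; the gripper's body (76 mm by 85 mm) begins 54 mm behind the grasp point. The pads swing forward as they close: fully open they stand 13 mm farther back than shut.
Start: joints at [-1.358, 0.398, 0.045, 1.537, -0.019, 1.207, -0.051], TCP at [0.199, 0.619, 0.245] pointing down, gripper open.
Joint ranges: [-2.82, 2.82], [-0.49, 2.23], [-1.37, 1.46], [0, 2.46], [-1.36, 4.5], [0.23, 2], [-2.94, 2.94]. Speed limits (rad/s): [2.57, 2.57, 3.14, 3.14, 3.14, 3.14, 3.14].

## Interface

Orientations are given as a 3x3 rotation matrix whose columns are the frame's x, y, z axes.
In Python, from bench import r gives the robot as it stands.
- The arm moves only by the tool drive_tool, never from a script. Its argument "targets" is a list of rows, each a list of 4 numbers: the shift along the tool's x, y, z in m, then the turn about the tool's z in rad. In form: [[x, y, z, yaw], ...]. A call has 1 to 10 rows; each row is the pose to reach, as a shift and turn from the pose commanded when the call began, along the tool's axes at that moment; what a row does not reach only later rows make up. A row lasts 1/12 s, in which the tool goes at most 41.7 mm and 7.16 degrees, less where a joint would pass 70% of its speed; a pose out of reach is approached as far as the arm can. A call with a gripper value outside its range is refused whole. "gripper" is the finger opening in m, from 0 to 0.0854, set as the call begins (left out, the last holds). The fingers move at their own pace and stop on an object; "newtons" is the grip in N (left out, the last holds). Time passes only in rows, so rows that repeat a pose let the fingers close. It gives the time, the measured TCP pose, the force, the opening and the grip force at its end, in the units of the state.
- r.sense(): the state, without advancing time (a new reading comes with each control period).
- r.read_camera(name): name is "scene" or "top" or "wrist"; returns (picture, depth): 400x640x3 uint8, red, green, blue; 400x640 float32, m along the optical axis (not along the pixel's ray), 0 where there is no reading.
- r.camera_info(name): a dict with "fov_y" (degrees; the focal length in pixels is half the picture's height over the tangent of half this angle, whatever the lens; pixels are square), "cx", "cy" (the principal point, pixels), "k1" (the pictures are not rectified: a ray, as slopes to the right and down, at radius r is drawn at 1 + k1 r^2 times it, then the intrinsics apply), "rvec" (rotation vector, rad) and "tvec" (3), from world to camera coordinates, as OpenCV has them. Camera axes: x right, y down, z forward; pixel columns grow to the right and rows downward; lengths in m; the calibration is good to about 2 mm. A picture is of the moment at which its call begins: read the wrist's pose just before it. camera_info takes no time and is no camera call; for the wrist camera it gives the pose at the moment of the call.
- r.sign_off(): hands the job in; it is judged then, once.
The state is a dict: "time_s": time; "joint_positions": joint angles; "joint_velocities": joint speeds; "joint_torque": joint torques, N m; "tool_pos": TCP position; "tcp_rot": TCP orientation; "contact_force": force on the tool from outside, world axes, zero at the start; "torque": the same for the moment, N m; "grip_width": finger opening in m; "grasp_force": force on a finger pad.
Only numpy, scipy, OpenCV 4.12 (cv2) and the standard library are available. Lean on these libraries where they do the work, as an engineer would, in place of code of your own. Each camera call takes 0.05 s, during which the arm holds its last target. There are 200 camera calls.

## Working session

There is one attempt and no reset: what is moved stays moved. The work goes in short steps, Python scripts to look and compute and a tool call to move; the robot and the scene stay as the last step left them, time stands still between calls to the robot, and variables do not carry over. Pictures are saved under pics/ and viewed, at most 10 in all, crops included, and the job is handed in when it is done.

Besides the shell and the picture viewer there is one more tool, called after "Emit:" by a JSON object that holds its "method" and its "body". drive_tool: Moves the arm, as the interface text tells. Its arguments: {"type":"object","properties":{"targets":{"type":"array","items":{"type":"array","items":{"type":"number"}}},"gripper":{"type":"number"},"newtons":{"type":"number"}},"required":["targets"]}

```bash
ls; mkdir -p pics
cat > h.py <<'E'
import numpy as np, cv2
from bench import r
def cam(n):
    i=r.camera_info(n); f=200/np.tan(np.radians(i['fov_y'])/2)
    R=cv2.Rodrigues(np.array(i['rvec'],float))[0]; t=np.array(i['tvec'],float)
    return f,i['cx'],i['cy'],i['k1'],R,t
def ray(c,uv):
    f,cx,cy,k,R,t=c; uv=np.atleast_2d(np.array(uv,float))
    d=(uv-[cx,cy])/f; s=d.copy()
    for _ in range(20): s=d/(1+k*(s**2).sum(1,keepdims=True))
    v=np.c_[s,np.ones(len(s))]
    return -R.T@t, v@R   # origin, world dirs (camera z=1)
def plane(c,uv,z):
    o,v=ray(c,uv); return o+v*((z-o[2])/v[:,2:])
def dep(c,uv,D):
    o,v=ray(c,uv); uv=np.atleast_2d(uv).astype(int); return o+v*D[uv[:,1],uv[:,0]][:,None]
def cloud(c,D):
    vv,uu=np.mgrid[0:400,0:640]; o,v=ray(c,np.c_[uu.ravel(),vv.ravel()])
    return (o+v*D.reshape(-1,1)).reshape(400,640,3)
def proj(c,P):
    f,cx,cy,k,R,t=c; q=np.atleast_2d(P)@R.T+t; s=q[:,:2]/q[:,2:]
    return s*(1+k*(s**2).sum(1,keepdims=True))*f+[cx,cy]
E
python3 - <<'E'
from h import *
for n in("scene","top"):
    c=cam(n); p,d=r.read_camera(n); np.savez(f'{n}.npz',p=p,d=d); cv2.imwrite(f'pics/{n}0.png',p[:,:,::-1])
    print(n,c[:4],-c[4].T@c[5],(d>0).mean())
print(r.sense()['tcp_rot'])
E
```

```text
pics
scene (np.float64(462.27147429767), 319.56191844759337, 196.52229073452634, 0.0011618798384567025) [ 1.18975839 -0.54092637  0.92467934] 0.99586328125
top (np.float64(504.6823175339938), 324.204661205706, 197.89327528146555, -0.10490690354220125) [0.48619291 0.03736503 1.37813186] 0.99598828125
[[-9.51798712e-01  3.06723081e-01 -4.04441830e-04]
 [ 3.06723316e-01  9.51797188e-01 -1.70886626e-03]
 [-1.39202127e-04 -1.75054844e-03 -9.99998458e-01]]
```

View pics/scene0.png

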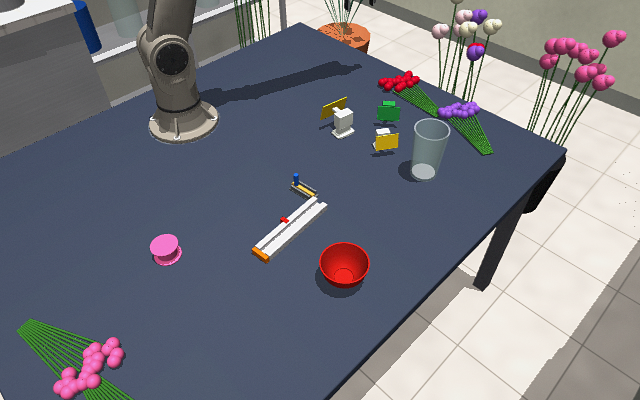

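View pics/top0.png

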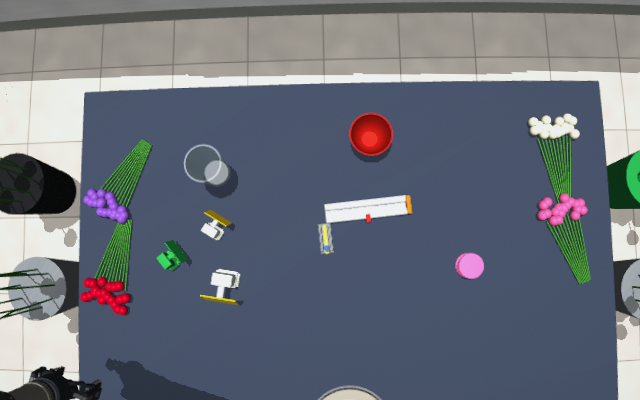

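The scene shows the small white holder (yellow card, about (385,142)), a larger white one at (342,122) and the green one at (388,110). The rail's orange cap is at (262,256), the clip at (285,220) and the blue knob at (296,180). In the top view the meant holder is at (213,228), with its card towards the upper right. The rail runs from (325,213) at the open end to the cap at (409,204), with the bolt at (326,240) and the clip at (368,218).

```bash
cat > m.py <<'E'
from h import *
box={'top':dict(holder=(195,205,235,243),rail=(318,190,415,225),cap=(400,190,416,218),clip=(360,210,376,226),knob=(316,240,336,262)),
'scene':dict(holder=(370,125,402,155),rail=(248,192,330,264),cap=(250,245,275,265),clip=(276,212,292,226),knob=(288,170,304,190))}
for n in('top','scene'):
    c=cam(n); z=np.load(n+'.npz'); p=z['p'];d=z['d']; h=cv2.cvtColor(p,cv2.COLOR_RGB2HSV); C=cloud(c,d)
    H,S,V=[h[:,:,i].astype(int) for i in range(3)]
    M=dict(holder=(S<50)&(V>150),card=(H>18)&(H<35)&(S>150),rail=(S<50)&(V>120),cap=(H>8)&(H<20)&(S>150),clip=((H<6)|(H>174))&(S>150),knob=(H>100)&(H<120)&(S>150))
    B=box[n]; B['card']=B['holder']
    print(n)
    for k,m in M.items():
        x0,y0,x1,y1=B[k]; g=np.zeros_like(m); g[y0:y1,x0:x1]=1; g&=m
        P=C[g]
        if not len(P): print(k,'none');continue
        print(k,len(P),'px',np.argwhere(g)[:,::-1].mean(0).round(1),'med',np.median(P,0).round(4),'z5-95',np.percentile(P[:,2],[5,50,95]).round(4))
        zr={'holder':(.05,.07),'rail':(.014,.026),'cap':(.014,.026),'clip':(.018,.03),'knob':(.045,.06),'card':(.02,.09)}[k]
        Q=P[(P[:,2]>zr[0])&(P[:,2]<zr[1])].astype(np.float32)
        if len(Q)>4:
            R=cv2.minAreaRect(Q[:,:2]*1000); print('   top n',len(Q),'mean',Q.mean(0).round(4),'rect',np.round(R[0],1),np.round(R[1],1),round(R[2],1))
E
python3 m.py
```

```text
top
holder 246 px [211.9 229.5] med [0.5415 0.3538 0.0573] z5-95 [0.0028 0.0573 0.0636]
   top n 171 mean [0.5428 0.3581 0.0588] rect [547.7 356. ] [40.7 43.3] 55.3
card 151 px [217.6 217.7] med [0.5718 0.3392 0.0547] z5-95 [0.0327 0.0547 0.0723]
   top n 148 mean [0.5724 0.3383 0.0549] rect [572.8 338.9] [69.7 13.1] 57.6
rail 1606 px [364.6 208.6] med [ 0.592  -0.0516  0.0175] z5-95 [0.0001 0.0175 0.0246]
   top n 930 mean [ 0.592  -0.0554  0.0201] rect [591.7 -56.2] [ 50.5 219.4] 5.2
cap 76 px [408.3 204.1] med [ 0.6007 -0.1716  0.0197] z5-95 [0.0014 0.0197 0.0244]
   top n 68 mean [ 0.6012 -0.1711  0.0201] rect [ 602.1 -170.7] [47.1 11.9] 3.6
clip 35 px [367.8 218.5] med [ 0.5626 -0.0608  0.0218] z5-95 [0.0052 0.0218 0.0256]
   top n 27 mean [ 0.5647 -0.0612  0.0225] rect [565.1 -61.2] [10.9 16.3] 89.9
knob 16 px [326.  247.5] med [0.4884 0.053  0.0536] z5-95 [0.0515 0.0536 0.0594]
   top n 15 mean [0.4887 0.053  0.0543] rect [488.4  53.1] [10.6  7.8] 88.6
scene
holder 78 px [381.7 132. ] med [0.5385 0.3549 0.0596] z5-95 [0.0057 0.0596 0.0622]
   top n 70 mean [0.5393 0.3573 0.0595] rect [540.2 358.2] [39.9 25.5] 56.9
card 307 px [386.5 141.6] med [0.5728 0.3359 0.0484] z5-95 [0.0274 0.0484 0.0676]
   top n 305 mean [0.5725 0.3367 0.0483] rect [570.2 340.8] [64.8 45.3] 37.3
rail 1274 px [290.4 225.5] med [ 0.5847 -0.0634  0.018 ] z5-95 [0.0011 0.018  0.0218]
   top n 878 mean [ 0.5909 -0.0615  0.0191] rect [576.7 -59.4] [ 81.5 221.6] 5.9
cap 139 px [260.1 254.5] med [ 0.6041 -0.1767  0.0172] z5-95 [0.0033 0.0172 0.0214]
   top n 94 mean [ 0.6034 -0.1749  0.0187] rect [ 601.1 -174.3] [51.3 15. ] 6.2
clip 35 px [283.6 219.5] med [ 0.5654 -0.0657  0.0215] z5-95 [0.0179 0.0215 0.0248]
   top n 32 mean [ 0.5656 -0.0637  0.0216] rect [565.5 -63.3] [23.3 13.5] 1.5
knob 56 px [295.8 178.8] med [0.4916 0.0478 0.0387] z5-95 [0.0182 0.0387 0.054 ]
   top n 24 mean [0.4901 0.0486 0.0514] rect [489.5  48.3] [11.3 16.5] 30.1
```

Emit:
{"method": "drive_tool", "body": {"targets": [[-0.04, -0.014, 0, 0.1], [-0.08, -0.028, 0, 0.2], [-0.12, -0.042, 0, 0.26], [-0.158, -0.056, 0, 0.26], [-0.196, -0.07, 0, 0.26], [-0.234, -0.084, 0, 0.26], [-0.272, -0.097, 0.01, 0.26], [-0.31, -0.11, 0.02, 0.26], [-0.34, -0.121, 0.03, 0.26], [-0.37, -0.131, 0.03, 0.26]], "gripper": 0.0854}}

```text
time_s: 0.93
tool_pos: [0.5116, 0.3775, 0.2126]
tcp_rot: [[-0.84, 0.542, -0.003], [0.542, 0.84, -0.003], [0.001, -0.005, -1.0]]
contact_force: [-0.1, 0.2, -0.0]
grip_width: 0.0852
grasp_force: 0.0
```

```bash
cat > look.py <<'E'
from h import *
import sys
def shot(tag,n='wrist'):
    s=r.sense(); c=cam(n); p,d=r.read_camera(n); cv2.imwrite(f'pics/{tag}.png',p[:,:,::-1])
    h=cv2.cvtColor(p,cv2.COLOR_RGB2HSV); H,S,V=[h[:,:,i].astype(int) for i in range(3)]
    print('t',s['time_s'],'tcp',np.round(s['tool_pos'],4),'y-ang',np.degrees(np.arctan2(s['tcp_rot'][1][1],s['tcp_rot'][0][1])).round(2),'F',np.round(s['contact_force'],1),'w',round(s['grip_width'],4),'cam',np.round(-c[4].T@c[5],3))
    M=dict(white=(S<50)&(V>150),card=(H>18)&(H<35)&(S>150),cap=(H>8)&(H<18)&(S>150),clip=((H<6)|(H>174))&(S>150),knob=(H>100)&(H<120)&(S>150))
    return s,c,p,d,cloud(c,d),M
def rect(name,P):
    if len(P)<5: print(name,'few');return
    R=cv2.minAreaRect(P[:,:2].astype(np.float32)*1000); print(name,len(P),'mean',P.mean(0).round(4),'rect',np.round(R[0],1),np.round(R[1],1),round(R[2],1))
E
python3 - <<'E'
from look import *
s,c,p,d,C,M=shot('w1')
E
```

```text
t 0.9333 tcp [0.5116 0.3775 0.2126] y-ang 57.16 F [-0.1  0.2 -0. ] w 0.0852 cam [0.456 0.414 0.342]
```

View pics/w1.png

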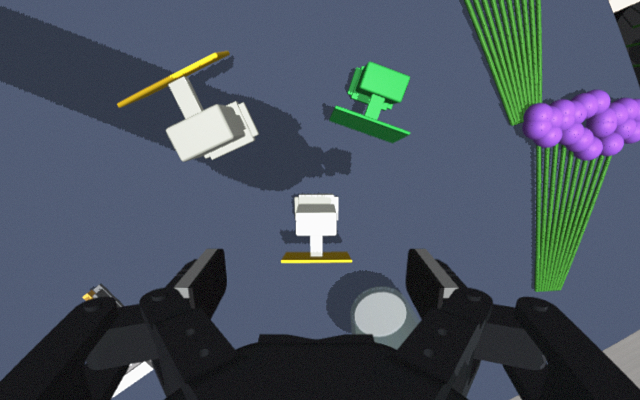

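```bash
cat > hold.py <<'E'
from look import *
s,c,p,d,C,M=shot('w2')
near=np.hypot(C[:,:,0]-.541,C[:,:,1]-.3575)<.06
for z in((.05,.07),(.0,.015)): rect('white z%s'%(z,),C[M['white']&near&(C[:,:,2]>z[0])&(C[:,:,2]<z[1])])
rect('card',C[M['card']&near&(C[:,:,2]<.09)])
E
python3 hold.py
```

```text
t 0.9833 tcp [0.5187 0.3713 0.2137] y-ang 56.64 F [ 5.  -3.9  1.2] w 0.0855 cam [0.463 0.408 0.342]
white z(0.05, 0.07) 1212 mean [0.5417 0.3565 0.0587] rect [547.9 352.2] [39.4 49.7] 57.0
white z(0.0, 0.015) 452 mean [0.5317 0.3642 0.0063] rect [552.6 349.9] [50.2 69.6] 56.5
card 515 mean [0.5681 0.3408 0.061 ] rect [568.9 339.6] [68.1  9.1] 57.2
```

The wrist view shows the meant holder centred at about (317,215) with its card at (316,258), square to the fingers. The larger white one is at (210,130), the green one at (380,85) and the vase at about (380,320), close to where the gripper body will come down.

Run:
```python
from look import *
ct=cam('top'); print('vase base',plane(ct,[[217,172]],0),'mouth',plane(ct,[[203,163]],.16))
s,c,p,d,C,M=shot('w3')
a=np.radians(57); ey=np.array([np.cos(a),np.sin(a)]); ex=np.array([ey[1],-ey[0]])
near=np.hypot(C[:,:,0]-.541,C[:,:,1]-.3575)<.06
P=C[M['white']&near&(C[:,:,2]>.053)&(C[:,:,2]<.068)]
q=np.c_[(P[:,:2]-[.541,.3575])@ex,(P[:,:2]-[.541,.3575])@ey]
for x in np.arange(-.02,.03,.004):
    k=abs(q[:,0]-x)<.002
    if k.sum()>3: print(round(x,3),k.sum(),np.percentile(q[k,1],[2,98]).round(4),np.median(P[k,2]).round(4))
R=np.array(s['tcp_rot'])
print('to (.541,.3575,.0425):',(R.T@(np.array([.541,.3575,.0425])-s['tool_pos'])).round(4))
```

```text
vase base [[0.70306658 0.35257271 0.        ]] mouth [[0.7012283  0.35109521 0.16      ]]
t 1.0333 tcp [0.5167 0.3735 0.2144] y-ang 56.63 F [ 0.4 -0.3 -0.3] w 0.0853 cam [0.461 0.41  0.343]
-0.016 101 [-0.0196  0.0186] 0.0597
-0.012 160 [-0.02    0.0177] 0.0603
-0.008 163 [-0.0201  0.0187] 0.0602
-0.004 159 [-0.0195  0.0186] 0.0604
0.0 153 [-0.0186  0.0179] 0.0603
0.004 146 [-0.0196  0.0189] 0.0602
0.008 56 [-0.0196  0.0168] 0.0598
0.012 28 [-0.006   0.0051] 0.0534
0.016 25 [-0.0056  0.0051] 0.0539
0.02 33 [-0.0061  0.0052] 0.0537
0.024 26 [-0.0061  0.0051] 0.0537
0.028 28 [-0.0062  0.0052] 0.0535
to (.541,.3575,.0425): [-0.0283  0.0006  0.172 ]
```

Emit:
{"method": "drive_tool", "body": {"targets": [[-0.012, 0, 0.03, 0], [-0.024, 0, 0.06, 0], [-0.026, 0, 0.08, 0], [-0.026, 0, 0.09, 0], [-0.026, 0, 0.09, 0], [-0.026, 0, 0.09, 0]]}}

```text
time_s: 1.58
tool_pos: [0.5322, 0.368, 0.1255]
tcp_rot: [[-0.842, 0.539, -0.001], [0.539, 0.842, 0.001], [0.001, 0.0, -1.0]]
contact_force: [0.2, -0.1, 0.2]
grip_width: 0.0854
grasp_force: 0.0
```

```bash
cat > to.py <<'E'
from h import *
import sys
s=r.sense(); R=np.array(s['tcp_rot']); T=np.array(list(map(float,sys.argv[1:4])))
print(s['time_s'],np.round(s['tool_pos'],4),'F',np.round(s['contact_force'],1),'yang',np.degrees(np.arctan2(R[1,1],R[0,1])).round(2),'shift',(R.T@(T-s['tool_pos'])).round(4))
E
python3 to.py .5376 .3597 .0425
```

```text
1.5833 [0.5322 0.368  0.1255] F [ 0.2 -0.1  0.2] yang 57.36 shift [-0.0091 -0.0041  0.083 ]
```

Emit:
{"method": "drive_tool", "body": {"targets": [[-0.009, -0.004, 0.02, 0], [-0.009, -0.004, 0.05, 0], [-0.009, -0.004, 0.075, 0], [-0.009, -0.004, 0.083, 0], [-0.009, -0.004, 0.083, 0], [-0.009, -0.004, 0.083, 0]]}}

```text
time_s: 2.08
tool_pos: [0.5393, 0.3596, 0.044]
tcp_rot: [[-0.841, 0.54, 0.002], [0.54, 0.841, 0.002], [-0.001, 0.003, -1.0]]
contact_force: [-0.2, 0.2, 0.7]
grip_width: 0.0856
grasp_force: 0.0
```

```bash
python3 to.py .5376 .3597 .0425
```

```text
2.0833 [0.5393 0.3596 0.044 ] F [-0.2  0.2  0.7] yang 57.3 shift [ 0.0015 -0.0008  0.0015]
```

Emit:
{"method": "drive_tool", "body": {"targets": [[0, 0, 0.001, 0], [0, 0, 0.001, 0], [0, 0, 0.001, 0], [0, 0, 0.001, 0], [0, 0, 0.001, 0], [0, 0, 0.001, 0], [0, 0, 0.001, 0], [0, 0, 0.001, 0]], "gripper": 0.02, "newtons": 40}}

```text
time_s: 2.75
tool_pos: [0.5394, 0.3588, 0.0426]
tcp_rot: [[-0.841, 0.541, 0.002], [0.541, 0.841, 0.001], [-0.001, 0.002, -1.0]]
contact_force: [-0.2, 0.2, 5.4]
grip_width: 0.0397
grasp_force: 41.2
```

Emit:
{"method": "drive_tool", "body": {"targets": [[0, 0, -0.02, 0], [0, 0, -0.05, 0], [-0.01, -0.011, -0.08, 0], [-0.03, -0.033, -0.1, -0.1], [-0.055, -0.06, -0.1, -0.2], [-0.08, -0.088, -0.1, -0.32], [-0.105, -0.115, -0.1, -0.44], [-0.13, -0.143, -0.1, -0.56], [-0.15, -0.165, -0.1, -0.66], [-0.156, -0.172, -0.1, -0.66]]}}

```text
time_s: 3.58
tool_pos: [0.5772, 0.1212, 0.141]
tcp_rot: [[-0.997, -0.082, -0.0], [-0.082, 0.997, -0.004], [0.001, -0.004, -1.0]]
contact_force: [-0.4, -1.1, -0.7]
grip_width: 0.0396
grasp_force: 40.6
```

Emit:
{"method": "drive_tool", "body": {"targets": [[0, 0, 0, 0], [0, 0, 0, 0], [0, 0, 0, 0]]}}

```text
time_s: 3.83
tool_pos: [0.5762, 0.1318, 0.141]
tcp_rot: [[-0.996, -0.09, -0.001], [-0.09, 0.996, 0.002], [0.0, 0.002, -1.0]]
contact_force: [0.8, -0.4, -0.1]
grip_width: 0.0397
grasp_force: 40.6
```

```bash
cat > rail.py <<'E'
from look import *
s,c,p,d,C,M=shot(sys.argv[1]); np.savez(sys.argv[1]+'.npz',p=p,C=C)
x,y,z=C[:,:,0],C[:,:,1],C[:,:,2]
near=(abs(x-.59)<.06)&(y<.07)&(y>-.2)
rect('rail top',C[M['white']&near&(z>.012)&(z<.028)])
rect('cap',C[M['cap']&near&(z>.012)&(z<.028)])
rect('clip',C[M['clip']&near&(z>.016)&(z<.03)])
rect('knob',C[M['knob']&(abs(x-.49)<.04)&(abs(y-.05)<.04)&(z>.048)])
R=np.array(s['tcp_rot']); t=np.array(s['tool_pos']); q=(C-t)@R
rect('card (tool axes)',q[M['card']&(np.linalg.norm(q,axis=2)<.12)])
E
sed -i 's/^import sys/import sys/' look.py; python3 rail.py w4; python3 to.py .5775 .1024 .1
```

```text
t 3.8333 tcp [0.5762 0.1318 0.141 ] y-ang 95.19 F [ 0.8 -0.4 -0.1] w 0.0397 cam [0.51  0.125 0.27 ]
rail top 8030 mean [ 0.5877 -0.045   0.0205] rect [577.3 -56.5] [ 75.  217.5] 5.6
cap few
clip 401 mean [ 0.5633 -0.0612  0.0225] rect [564.3 -61.9] [21.7 13.1] 5.5
knob 369 mean [0.4871 0.0521 0.0537] rect [486.8  51.7] [13.2 13.1] 76.3
card (tool axes) 919 mean [-0.0377 -0.0002  0.0051] rect [-14.3  14.3] [62.6 82.4] 4.5
3.8833 [0.5762 0.1321 0.1411] F [ 0.7  0.3 -0.8] yang 95.25 shift [ 0.0014 -0.0298  0.041 ]
```

View pics/w4.png

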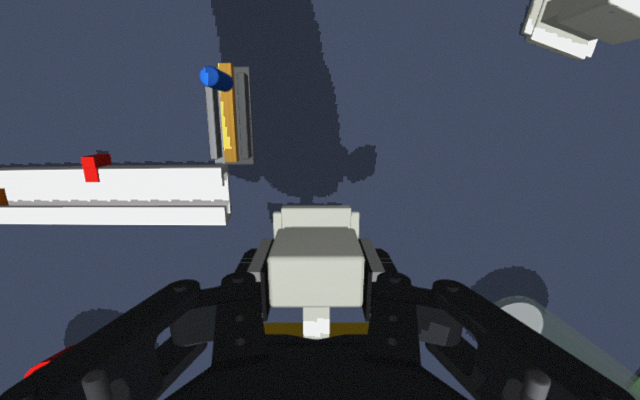

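Run:
```python
from h import *
z=np.load('w4.npz'); p=z['p'].astype(int); C=z['C']; V=p.sum(2)/3
a=np.radians(5.2); ex=np.array([np.cos(a),np.sin(a)]); ey=np.array([-ex[1],ex[0]]); o=np.array([.5917,-.057])
q=np.dstack([(C[:,:,:2]-o)@ex,(C[:,:,:2]-o)@ey,C[:,:,2]])
top=(q[:,:,2]>.0165)&(q[:,:,2]<.0235)&(abs(q[:,:,0])<.05)&(abs(q[:,:,1])<.125)
for y in np.arange(-.1,.12,.015):
    k=top&(abs(q[:,:,1]-y)<.004)
    if k.sum()>20:
        X=q[:,:,0][k]; h,_=np.histogram(X,np.arange(-.036,.037,.003)); print(round(y,3),k.sum(),np.percentile(X,[1,99]).round(4),h)
k=top&(abs(abs(q[:,:,0])-.018)<.007); print('y ends',np.percentile(q[:,:,1][k],[0.5,1,99,99.5]).round(4))
```

```text
-0.1 123 [-0.0126  0.0226] [ 0  0  0  0  0  0  0  2  1  0  0  0  0  0 24 21 21 20 20 14  0  0  0  0]
-0.085 264 [-0.0271  0.0223] [ 0  0  4 27 25 26 22 23  6  0  0  0  0  0 28 21 22 22 25 13  0  0  0  0]
-0.07 278 [-0.0272  0.0221] [ 0  0  5 29 24 26 26 23  7  0  0  0  0  0 30 26 20 22 25 15  0  0  0  0]
-0.055 296 [-0.0275  0.0221] [ 0  0  8 34 24 29 29 23  9  0  0  0  0  0 31 24 23 22 29 11  0  0  0  0]
-0.04 309 [-0.0274  0.0219] [ 0  0  8 27 31 25 32 26  9  0  0  0  0  0 35 24 28 28 25 11  0  0  0  0]
-0.025 307 [-0.0271  0.0218] [ 0  0  8 28 33 27 32 28  7  0  0  0  0  0 34 25 23 28 25  9  0  0  0  0]
-0.01 317 [-0.0367  0.0226] [ 7  3  8 24 25 23 21 34  9  0  0  0  0  0 34 25 25 30 27 16  0  0  0  0]
0.005 428 [-0.038   0.0223] [22 22 25 34 38 31 31 31 11  0  0  0  0  0 32 26 30 29 26 18  0  0  0  0]
0.02 340 [-0.0276  0.0223] [ 0  0 10 36 28 35 26 34 10  0  0  0  0  1 34 30 26 28 24 18  0  0  0  0]
0.035 348 [-0.0275  0.0221] [ 0  0  9 38 27 37 28 32 10  0  0  0  0  0 37 26 34 28 26 16  0  0  0  0]
0.05 346 [-0.0274  0.0222] [ 0  0  9 30 33 33 29 33 13  0  0  0  0  0 38 26 32 25 28 17  0  0  0  0]
0.065 353 [-0.0274  0.0221] [ 0  0  9 32 33 35 30 33 13  0  0  0  0  1 36 28 30 26 29 18  0  0  0  0]
0.08 345 [-0.0273  0.0221] [ 0  0  9 31 33 30 34 31  6  0  0  0  0  1 36 30 31 28 27 18  0  0  0  0]
0.095 340 [-0.0272  0.0221] [ 0  0  9 29 32 29 35 26  8  0  0  0  0  0 36 32 30 28 35 11  0  0  0  0]
0.11 279 [-0.0485  0.022 ] [ 3  1  5 19 23 21 26 20  5  0  0  0  0  0 26 22 23 21 19 11  0  0  0  0]
y ends [-0.102  -0.0987  0.1097  0.1103]
```

The view shows the holder held squarely (block top at (315,280), card behind it at (315,328)). The rail is at the left with its open end at (229,195), the clip at (95,166), the knob at (209,76) and the bolt drawn back clear of the groove.

```bash
python3 - <<'E'
from look import *
s,c,p,d,C,M=shot('w5')
R=np.array(s['tcp_rot']); t=np.array(s['tool_pos']); q=(C-t)@R
m=(p.max(2).astype(int)-p.min(2)<40)&(p.max(2)>90)&(abs(q[:,:,0])<.05)&(abs(q[:,:,1])<.04)
for a,b in((-.022,-.013),(.02,.03),(.03,.05)):
    k=m&(q[:,:,2]>a)&(q[:,:,2]<b); P=q[k]
    if len(P)>10: print((a,b),len(P),'x',np.percentile(P[:,0],[1,99]).round(4),'y',np.percentile(P[:,1],[1,99]).round(4),'z',np.percentile(P[:,2],[5,50,95]).round(4))
k=m&(q[:,:,2]>-.022)&(q[:,:,2]<-.013)&(abs(q[:,:,1])>.009)&(abs(q[:,:,1])<.019); P=q[k]; print('block x',np.percentile(P[:,0],[1,99]).round(4)); print('tilt fit',np.linalg.lstsq(np.c_[P[:,:2],np.ones(len(P))],P[:,2],rcond=None)[0].round(3))
E
python3 to.py .5762 .1321 .1
```

```text
t 3.8833 tcp [0.5762 0.1321 0.1411] y-ang 95.25 F [ 0.7  0.3 -0.8] w 0.0393 cam [0.51  0.126 0.27 ]
(-0.022, -0.013) 5249 x [-0.0094  0.0143] y [-0.0196  0.0188] z [-0.0186 -0.0176 -0.0156]
(0.03, 0.05) 1875 x [0.0031 0.0194] y [-0.0249  0.024 ] z [0.0342 0.0355 0.0378]
block x [-0.0093  0.0143]
tilt fit [ 0.044  0.002 -0.018]
3.9333 [0.5763 0.132  0.1411] F [ 0.5  0.4 -0.8] yang 95.26 shift [0.     0.0001 0.0411]
```

Emit:
{"method": "drive_tool", "body": {"targets": [[0.002, -0.01, 0.02, 0], [0.002, -0.025, 0.05, 0], [0.002, -0.0345, 0.075, 0], [0.002, -0.0345, 0.088, 0], [0.002, -0.0345, 0.093, 0], [0.002, -0.0345, 0.093, 0], [0.002, -0.0345, 0.093, 0], [0.002, -0.0345, 0.093, 0]]}}

```text
time_s: 4.6
tool_pos: [0.5789, 0.0961, 0.0496]
tcp_rot: [[-0.996, -0.09, 0.003], [-0.09, 0.996, 0.001], [-0.003, 0.001, -1.0]]
contact_force: [-0.5, 0.2, -1.4]
grip_width: 0.0395
grasp_force: 40.7
```

```bash
cat > fit.py <<'E'
from look import *
s,c,p,d,C,M=shot(sys.argv[1])
a=np.radians(5.2); ex=np.array([np.cos(a),np.sin(a)]); ey=np.array([-ex[1],ex[0]]); o=np.array([.5891,-.0572])
q=np.dstack([(C[:,:,:2]-o)@ex,(C[:,:,:2]-o)@ey,C[:,:,2]]); T=(np.array(s['tool_pos'])[:2]-o)
print('tcp in rail',(T@ex).round(4),(T@ey).round(4))
g=(p.max(2).astype(int)-p.min(2)<40)&(p.max(2)>90)
def sh(n,k):
    P=q[k]
    if len(P)>10: print(n,len(P),'x',np.percentile(P[:,0],[1,99]).round(4),'y',np.percentile(P[:,1],[1,99]).round(4),'z',np.percentile(P[:,2],[5,50,95]).round(4))
ty=T@ey
for y in(.03,.06,.09): sh('rail top',g&(abs(q[:,:,0])<.04)&(abs(q[:,:,1]-y)<.008)&(abs(q[:,:,2]-.02)<.004))
sh('block top',g&(abs(q[:,:,0])<.02)&(abs(q[:,:,1]-ty)<.025)&(abs(q[:,:,2]-.0655)<.006)&(abs(q[:,:,1]-ty)>.009))
sh('foot top',g&(abs(q[:,:,0])<.03)&(abs(q[:,:,1]-ty)<.019)&(abs(q[:,:,2]-.0125)<.004))
sh('nose',g&(abs(q[:,:,0])<.03)&(abs(q[:,:,1]-ty)<.03)&(abs(q[:,:,1]-ty)>.021)&(abs(q[:,:,2]-.0095)<.004))
sh('clip',M['clip']&(abs(q[:,:,0]+.025)<.015)&(abs(q[:,:,2]-.023)<.004)&(abs(q[:,:,1])<.02))
sh('knob',M['knob']&(q[:,:,2]>.05)&(abs(q[:,:,0]+.09)<.03))
E
python3 fit.py w6; python3 to.py .5776 .0974 .0481
```

```text
t 4.6 tcp [0.5789 0.0961 0.0496] y-ang 95.15 F [-0.5  0.2 -1.4] w 0.0395 cam [0.512 0.09  0.178]
tcp in rail 0.0038 0.1536
rail top 1426 x [-0.0246  0.0249] y [0.0222 0.0378] z [0.0191 0.0204 0.0214]
rail top 1499 x [-0.025   0.0248] y [0.0522 0.0678] z [0.0193 0.0204 0.0214]
rail top 1526 x [-0.0246  0.0248] y [0.0822 0.0979] z [0.0193 0.0204 0.0214]
block top 2948 x [-0.0107  0.013 ] y [0.1338 0.1725] z [0.0626 0.0672 0.0682]
foot top 1455 x [-0.0156 -0.0041] y [0.135  0.1721] z [0.0119 0.0142 0.0154]
nose 244 x [-0.0127  0.003 ] y [0.1281 0.1781] z [0.0115 0.0128 0.0134]
clip 849 x [-0.0357 -0.0144] y [-0.0089  0.0039] z [0.0205 0.0227 0.0242]
knob 1133 x [-0.0982 -0.0853] y [0.1111 0.1241] z [0.0518 0.0541 0.0554]
4.65 [0.579  0.0958 0.0497] F [ 0.1  0.1 -1.1] yang 95.13 shift [0.0012 0.0017 0.0016]
```

Emit:
{"method": "drive_tool", "body": {"targets": [[0.0013, 0, 0.0017, 0], [0.0013, 0, 0.0017, 0], [0.0013, 0, 0.0017, 0], [0.0013, -0.006, 0.0017, 0], [0.0013, -0.013, 0.0017, 0], [0.0013, -0.02, 0.0017, 0], [0.0013, -0.027, 0.0017, 0], [0.0013, -0.034, 0.0017, 0], [0.0013, -0.04, 0.0017, 0], [0.0013, -0.04, 0.0017, 0]]}}

```text
time_s: 5.48
tool_pos: [0.5802, 0.0521, 0.0466]
tcp_rot: [[-0.996, -0.085, 0.0], [-0.085, 0.996, -0.001], [0.0, -0.001, -1.0]]
contact_force: [-0.9, -0.7, -1.2]
grip_width: 0.0396
grasp_force: 40.7
```

```bash
python3 fit.py w7
```

```text
t 5.4833 tcp [0.5802 0.0521 0.0466] y-ang 94.89 F [-0.9 -0.7 -1.2] w 0.0396 cam [0.514 0.046 0.176]
tcp in rail 0.001 0.1097
rail top 1460 x [-0.025   0.0235] y [0.0221 0.0379] z [0.0193 0.0204 0.0214]
rail top 1255 x [-0.0249  0.0224] y [0.0522 0.0677] z [0.0193 0.0203 0.0213]
rail top 843 x [-0.025  -0.0093] y [0.0823 0.0978] z [0.0193 0.0203 0.0213]
block top 2839 x [-0.0133  0.0104] y [0.0898 0.129 ] z [0.0623 0.0643 0.0653]
foot top 687 x [-0.0184 -0.0068] y [0.1106 0.1283] z [0.01   0.0114 0.0126]
nose 163 x [-0.0197  0.0004] y [0.0841 0.1342] z [0.0085 0.0099 0.0109]
clip 911 x [-0.0358 -0.0146] y [-0.0085  0.0037] z [0.0208 0.0227 0.0242]
knob 1139 x [-0.0981 -0.0853] y [0.1106 0.1232] z [0.0526 0.0541 0.0554]
```

Emit:
{"method": "drive_tool", "body": {"targets": [[-0.0008, -0.008, -0.0007, 0], [-0.0008, -0.018, -0.0007, 0], [-0.0008, -0.03, -0.0007, 0], [-0.0008, -0.042, -0.0007, 0], [-0.0008, -0.054, -0.0007, 0], [-0.0008, -0.066, -0.0007, 0], [-0.0008, -0.078, -0.0007, 0], [-0.0008, -0.09, -0.0007, 0], [-0.0008, -0.098, -0.0007, 0], [-0.0008, -0.102, -0.0007, 0]]}}

```text
time_s: 6.37
tool_pos: [0.5899, -0.0491, 0.0473]
tcp_rot: [[-0.996, -0.086, 0.0], [-0.086, 0.996, -0.001], [-0.0, -0.001, -1.0]]
contact_force: [0.4, -0.5, -1.5]
grip_width: 0.0395
grasp_force: 40.7
```

Emit:
{"method": "drive_tool", "body": {"targets": [[0, 0, 0, 0], [0, 0, 0, 0], [0, 0, 0, 0]]}}

```text
time_s: 6.62
tool_pos: [0.5898, -0.0458, 0.0472]
tcp_rot: [[-0.996, -0.089, -0.0], [-0.089, 0.996, 0.001], [0.0, 0.001, -1.0]]
contact_force: [0.0, 1.3, -1.2]
grip_width: 0.0398
grasp_force: 40.7
```

```bash
python3 fit.py w8
```

```text
t 6.6167 tcp [ 0.5898 -0.0458  0.0472] y-ang 95.13 F [ 0.   1.3 -1.2] w 0.0398 cam [ 0.524 -0.052  0.176]
tcp in rail 0.0018 0.0113
rail top 854 x [-0.0251 -0.0092] y [0.0223 0.0378] z [0.0193 0.0202 0.0213]
rail top 1297 x [-0.0251  0.0227] y [0.0522 0.0678] z [0.0192 0.0203 0.0213]
rail top 1507 x [-0.0251  0.024 ] y [0.0822 0.0978] z [0.0192 0.0202 0.0212]
block top 2858 x [-0.0126  0.011 ] y [-0.0085  0.0303] z [0.0624 0.0648 0.0658]
foot top 66 x [-0.0069 -0.0057] y [-0.0067  0.0297] z [0.0124 0.0136 0.0145]
nose 85 x [-0.0058  0.0024] y [-0.0144  0.0389] z [0.0093 0.0104 0.0113]
clip 936 x [-0.036  -0.0141] y [-0.0085  0.0028] z [0.0214 0.0227 0.0241]
knob 1095 x [-0.0982 -0.0647] y [0.011  0.1231] z [0.0509 0.0538 0.0553]
```

Emit:
{"method": "drive_tool", "body": {"targets": [[0, -0.004, 0, 0], [0, -0.008, 0, 0], [0, -0.012, 0, 0], [0, -0.0135, 0, 0], [0, -0.0135, 0, 0], [0, -0.0135, 0, 0], [0, -0.0135, 0, 0]]}}

```text
time_s: 7.25
tool_pos: [0.591, -0.0601, 0.0473]
tcp_rot: [[-0.996, -0.088, 0.0], [-0.088, 0.996, 0.0], [-0.0, 0.0, -1.0]]
contact_force: [-0.1, 0.0, 0.7]
grip_width: 0.0395
grasp_force: 40.7
```

```bash
python3 fit.py w9
```

```text
t 7.25 tcp [ 0.591  -0.0601  0.0473] y-ang 95.06 F [-0.1  0.   0.7] w 0.0395 cam [ 0.525 -0.066  0.176]
tcp in rail 0.0016 -0.0031
rail top 850 x [-0.0251 -0.0093] y [0.0222 0.0378] z [0.0192 0.0202 0.0212]
rail top 1545 x [-0.025   0.0243] y [0.0522 0.0679] z [0.0192 0.0202 0.0212]
rail top 1531 x [-0.0252  0.0247] y [0.0822 0.0978] z [0.0192 0.0202 0.0212]
block top 2849 x [-0.0127  0.0109] y [-0.0229  0.0159] z [0.0623 0.0649 0.0659]
foot top 66 x [-0.007  -0.0059] y [-0.0211  0.0152] z [0.0126 0.0137 0.0145]
nose 75 x [-0.0057  0.0015] y [-0.0304  0.0222] z [0.009  0.0105 0.0116]
clip 916 x [-0.036  -0.0142] y [-0.0085  0.0029] z [0.0214 0.0227 0.0241]
knob 1036 x [-0.0982 -0.0853] y [0.1086 0.1229] z [0.0508 0.0538 0.0553]
```

Emit:
{"method": "drive_tool", "body": {"targets": [[0, 0, 0, 0], [0, 0, 0, 0], [0, 0, 0, 0], [0, 0, 0, 0], [0, 0, 0, 0], [0, 0, -0.01, 0], [0, 0, -0.03, 0], [0, 0, -0.06, 0], [0, 0, -0.09, 0], [0, 0, -0.09, 0]], "gripper": 0.07}}

```text
time_s: 8.13
tool_pos: [0.5955, -0.0609, 0.1443]
tcp_rot: [[-0.996, -0.088, 0.012], [-0.088, 0.996, -0.0], [-0.012, -0.001, -1.0]]
contact_force: [1.1, -0.5, 0.2]
grip_width: 0.07
grasp_force: 0.0
```

```bash
sed 's/ty=T@ey/ty=-.003/; s/.0655)<.006/.064)<.006/' fit.py > fit2.py; python3 fit2.py w10; python3 to.py .4869 .0515 .138
```

```text
t 8.1333 tcp [ 0.5955 -0.0609  0.1443] y-ang 95.03 F [ 1.1 -0.5  0.2] w 0.07 cam [ 0.528 -0.067  0.272]
tcp in rail 0.006 -0.0043
rail top 732 x [-0.0253  0.0245] y [0.0221 0.0378] z [0.0185 0.0202 0.0212]
rail top 709 x [-0.0252  0.0245] y [0.0522 0.0679] z [0.0186 0.0202 0.0213]
rail top 696 x [-0.0248  0.0246] y [0.0823 0.0979] z [0.0188 0.0201 0.0213]
block top 987 x [-0.0127  0.0103] y [-0.0233  0.0163] z [0.0622 0.0641 0.0652]
foot top 38 x [-0.0253 -0.025 ] y [-0.0214  0.0146] z [0.0097 0.0109 0.0163]
nose 62 x [-0.0253  0.0074] y [-0.0322  0.0258] z [0.0056 0.0102 0.0111]
clip 371 x [-0.036  -0.0143] y [-0.0088  0.0028] z [0.0214 0.0226 0.024 ]
knob 358 x [-0.0984 -0.0854] y [0.1096 0.1228] z [0.051  0.0538 0.0551]
8.1833 [ 0.5939 -0.0607  0.1417] F [ 0.3  0.2 -0.7] yang 95.05 shift [0.0968 0.1211 0.0028]
```

Emit:
{"method": "drive_tool", "body": {"targets": [[0.02, 0.025, 0, 0], [0.042, 0.053, 0, 0], [0.065, 0.081, 0, 0], [0.085, 0.106, 0, 0], [0.097, 0.121, 0.02, 0], [0.097, 0.121, 0.04, 0], [0.097, 0.121, 0.04, 0], [0.097, 0.121, 0.04, 0], [0.097, 0.121, 0.04, 0]], "gripper": 0.05}}

```text
time_s: 8.93
tool_pos: [0.4846, 0.051, 0.0979]
tcp_rot: [[-0.996, -0.087, 0.001], [-0.087, 0.996, -0.0], [-0.001, -0.0, -1.0]]
contact_force: [0.2, 0.4, 0.1]
grip_width: 0.05
grasp_force: 0.0
```

```bash
python3 fit2.py w11|egrep 'tcp|knob|block|clip'; python3 to.py .4869 .0515 .042
```

```text
t 8.9333 tcp [0.4846 0.051  0.0979] y-ang 94.98 F [0.2 0.4 0.1] w 0.05 cam [0.418 0.045 0.227]
tcp in rail -0.0943 0.1172
block top 58 x [0.0044 0.0111] y [0.0124 0.0173] z [0.0587 0.0631 0.0646]
knob 369 x [-0.0991 -0.0871] y [0.1109 0.1231] z [0.0514 0.0541 0.0551]
8.9833 [0.485  0.051  0.0982] F [ 0.4  0.6 -0.3] yang 94.97 shift [-0.0019  0.0003  0.0562]
```

Emit:
{"method": "drive_tool", "body": {"targets": [[-0.001, 0, 0.02, 0], [-0.001, 0, 0.04, 0], [-0.001, 0, 0.053, 0], [-0.001, 0, 0.056, 0], [-0.001, 0, 0.056, 0], [-0.001, 0, 0.056, 0]]}}

```text
time_s: 9.48
tool_pos: [0.4859, 0.0515, 0.0422]
tcp_rot: [[-0.996, -0.087, 0.002], [-0.087, 0.996, 0.0], [-0.002, 0.0, -1.0]]
contact_force: [0.8, -0.7, 0.9]
grip_width: 0.0502
grasp_force: 0.0
```

Emit:
{"method": "drive_tool", "body": {"targets": [[0, 0, 0, 0], [0, 0, 0, 0], [0, 0, 0, 0], [0, 0, 0, 0], [0, 0, 0, 0], [0, 0, 0, 0]], "gripper": 0.0, "newtons": 25}}

```text
time_s: 9.98
tool_pos: [0.4854, 0.0514, 0.0421]
tcp_rot: [[-0.996, -0.088, 0.001], [-0.088, 0.996, -0.0], [-0.001, -0.0, -1.0]]
contact_force: [-0.2, -1.7, 5.9]
grip_width: 0.013
grasp_force: 24.7
```

Emit:
{"method": "drive_tool", "body": {"targets": [[-0.004, 0, 0, 0], [-0.01, 0, 0, 0], [-0.016, 0, 0, 0], [-0.022, 0, 0, 0], [-0.028, 0, 0, 0], [-0.034, 0, 0, 0], [-0.039, 0, 0, 0], [-0.042, 0, 0, 0], [-0.042, 0, 0, 0], [-0.042, 0, 0, 0]]}}

```text
time_s: 10.82
tool_pos: [0.5281, 0.0553, 0.0421]
tcp_rot: [[-0.996, -0.088, 0.003], [-0.088, 0.996, 0.0], [-0.003, -0.0, -1.0]]
contact_force: [1.9, -1.5, 3.9]
grip_width: 0.0132
grasp_force: 24.7
```

```bash
python3 fit2.py w12|egrep 'tcp|knob'
```

```text
t 10.8167 tcp [0.5281 0.0553 0.0421] y-ang 95.05 F [ 1.9 -1.5  3.9] w 0.0132 cam [0.462 0.049 0.171]
tcp in rail -0.0506 0.1176
```

Emit:
{"method": "drive_tool", "body": {"targets": [[-0.002, 0, 0, 0], [-0.004, 0, 0, 0], [-0.005, 0, 0, 0], [-0.006, 0, 0, 0], [-0.007, 0, 0, 0], [-0.007, 0, 0, 0], [-0.007, 0, 0, 0]]}}

```text
time_s: 11.45
tool_pos: [0.5325, 0.0557, 0.0421]
tcp_rot: [[-0.996, -0.088, -0.002], [-0.088, 0.996, -0.0], [0.002, 0.0, -1.0]]
contact_force: [-3.7, -1.2, 11.5]
grip_width: 0.0132
grasp_force: 25.3
```

Emit:
{"method": "drive_tool", "body": {"targets": [[-0.002, 0, 0, 0], [-0.004, 0, 0, 0], [-0.005, 0, 0, 0], [-0.005, 0, 0, 0], [-0.005, 0, 0, 0]]}}

```text
time_s: 11.87
tool_pos: [0.5327, 0.0557, 0.0419]
tcp_rot: [[-0.996, -0.088, -0.013], [-0.088, 0.996, -0.001], [0.013, 0.0, -1.0]]
contact_force: [-14.4, -2.0, 22.2]
grip_width: 0.0129
grasp_force: 26.5
```

The bolt is at its hard stop: 5 mm more of command gave only 0.2 mm of motion and 14 N. I'll relax, release, lift and check.

Emit:
{"method": "drive_tool", "body": {"targets": [[0.003, 0, 0, 0], [0.006, 0, 0, 0], [0.006, 0, 0, 0], [0.006, 0, 0, 0]], "gripper": 0.05}}

```text
time_s: 12.2
tool_pos: [0.5321, 0.0563, 0.0409]
tcp_rot: [[-0.996, -0.088, -0.001], [-0.088, 0.996, 0.0], [0.001, 0.0, -1.0]]
contact_force: [0.0, -0.6, -0.0]
grip_width: 0.0498
grasp_force: 0.0
```

Emit:
{"method": "drive_tool", "body": {"targets": [[0, 0, 0, 0], [0, 0, -0.01, 0], [0, 0, -0.03, 0], [0, 0, -0.06, 0], [0, 0, -0.09, 0], [0.02, -0.01, -0.12, 0], [0.04, -0.03, -0.14, 0], [0.04, -0.05, -0.14, 0], [0.04, -0.05, -0.14, 0], [0.04, -0.05, -0.14, 0]]}}

```text
time_s: 13.03
tool_pos: [0.4974, 0.0017, 0.1823]
tcp_rot: [[-0.996, -0.085, 0.002], [-0.085, 0.996, 0.0], [-0.002, 0.0, -1.0]]
contact_force: [-1.0, 0.4, 0.1]
grip_width: 0.0499
grasp_force: 0.0
```

```bash
python3 fit2.py w13
```

```text
t 13.0333 tcp [0.4974 0.0017 0.1823] y-ang 94.9 F [-1.   0.4  0.1] w 0.0499 cam [ 0.431 -0.004  0.311]
tcp in rail -0.086 0.0669
rail top 456 x [-0.0255  0.0245] y [0.0221 0.0374] z [0.0176 0.0203 0.0212]
rail top 463 x [-0.0255  0.0245] y [0.0523 0.0675] z [0.0178 0.0201 0.0213]
rail top 472 x [-0.0255  0.0248] y [0.0821 0.0978] z [0.0181 0.0201 0.0213]
block top 28 x [0.001  0.0103] y [0.0142 0.0174] z [0.0589 0.0634 0.0649]
foot top 70 x [-0.0255  0.01  ] y [-0.0218  0.016 ] z [0.0096 0.0118 0.0158]
nose 98 x [-0.0254  0.0108] y [-0.0326  0.0265] z [0.0064 0.0098 0.0128]
clip 63 x [-0.0366 -0.0253] y [-0.0083  0.0025] z [0.0196 0.0229 0.0241]
knob 17 x [-0.0987 -0.0918] y [0.0369 0.0952] z [0.173  0.1761 0.2591]
```

View pics/w13.png

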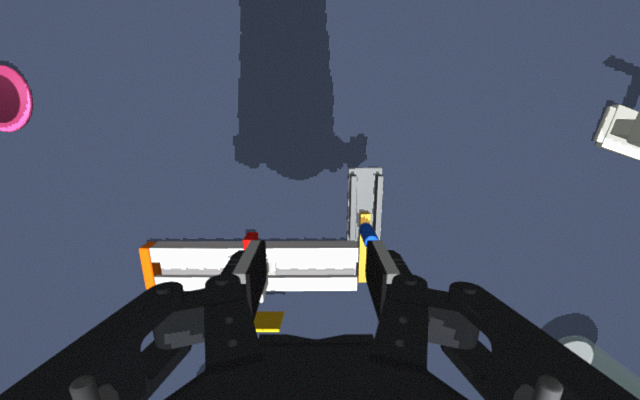

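The view shows the bolt across the rail's open end (362,260), the knob at (369,235), and the card (268,322) on the far side. The fingers hide the rest, so I'll move aside and check from another view.

Emit:
{"method": "drive_tool", "body": {"targets": [[0, 0.02, -0.02, 0], [0, 0.05, -0.04, 0], [0, 0.085, -0.06, 0], [0, 0.12, -0.06, 0], [0, 0.15, -0.06, 0], [0, 0.18, -0.06, 0], [0, 0.2, -0.06, 0], [0, 0.2, -0.06, 0], [0, 0.2, -0.06, 0]]}}

```text
time_s: 13.83
tool_pos: [0.4786, 0.2042, 0.2406]
tcp_rot: [[-0.996, -0.093, -0.002], [-0.093, 0.996, -0.0], [0.002, -0.0, -1.0]]
contact_force: [0.4, -1.2, -0.7]
grip_width: 0.0499
grasp_force: 0.0
```

Run:
```python
from look import *
a=np.radians(5.2); ex=np.array([np.cos(a),np.sin(a)]); ey=np.array([-ex[1],ex[0]]); o=np.array([.5891,-.0572])
for n in('top','scene'):
    s,c,p,d,C,M=shot('end_'+n,n); q=np.dstack([(C[:,:,:2]-o)@ex,(C[:,:,:2]-o)@ey,C[:,:,2]])
    B=(abs(q[:,:,0])<.12)&(abs(q[:,:,1])<.14); z=q[:,:,2]
    for k,m in dict(card=M['card']&(q[:,:,0]>.02)&(abs(q[:,:,1])<.06),block=M['white']&(z>.058)&(z<.07),clip=M['clip']&(z>.018)&(z<.03),cap=M['cap']&(q[:,:,1]<-.1),knob=M['knob']&(z>.045)).items():
        P=q[B&m]; print(k,len(P),len(P) and (P.mean(0).round(4),P.min(0).round(4),P.max(0).round(4)))
    cv2.imwrite(f'pics/crop_{n}.png',cv2.resize(p[150:280,180:430] if n=='top' else p[150:280,220:420],None,fx=3,fy=3,interpolation=cv2.INTER_CUBIC)[:,:,::-1])
```

```text
t 13.8333 tcp [0.4786 0.2042 0.2406] y-ang 95.34 F [ 0.4 -1.2 -0.7] w 0.0499 cam [0.486 0.037 1.378]
card 84 (array([0.0401, 0.0001, 0.0564]), array([ 0.0354, -0.0365, -0.0052]), array([0.0469, 0.0319, 0.079 ]))
block 160 (array([ 0.004 , -0.002 ,  0.0632]), array([-0.0367, -0.0228,  0.058 ]), array([0.034 , 0.1181, 0.0698]))
clip 30 (array([-0.0243, -0.0015,  0.0228]), array([-0.0329, -0.0068,  0.018 ]), array([-0.0154,  0.0038,  0.0285]))
cap 31 (array([ 0.0015, -0.1156,  0.0146]), array([-0.0223, -0.1251, -0.0054]), array([ 0.0261, -0.1085,  0.0248]))
knob 17 (array([-0.0432,  0.1186,  0.0537]), array([-0.0474,  0.1135,  0.0461]), array([-0.0388,  0.1243,  0.0568]))
t 13.8833 tcp [0.479  0.2024 0.2407] y-ang 95.16 F [ 0.3 -0.9  0.2] w 0.0502 cam [ 1.19  -0.541  0.925]
card 329 (array([ 0.0413, -0.0052,  0.0526]), array([ 0.0306, -0.0384, -0.0002]), array([0.0499, 0.032 , 0.0764]))
block 118 (array([ 0.0015, -0.0043,  0.0627]), array([-0.0117, -0.0255,  0.0584]), array([0.0242, 0.0153, 0.0667]))
clip 5 (array([-0.0317, -0.0082,  0.0219]), array([-0.0337, -0.0098,  0.0188]), array([-0.0301, -0.007 ,  0.0243]))
cap 139 (array([ 0.0042, -0.1195,  0.015 ]), array([-0.0233, -0.1254, -0.0007]), array([ 0.0282, -0.1094,  0.0244]))
knob 21 (array([-0.0426,  0.1149,  0.0516]), array([-0.0499,  0.1106,  0.0457]), array([-0.0367,  0.1218,  0.0558]))
```

View pics/crop_scene.png

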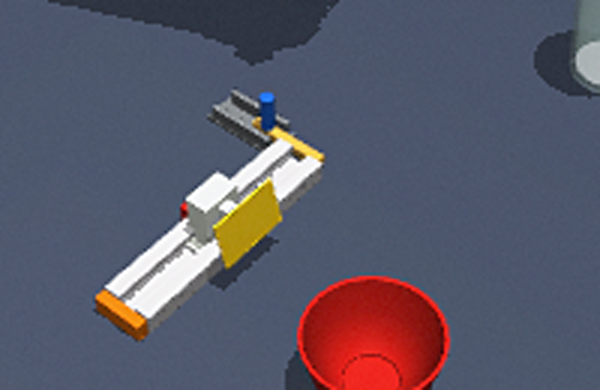

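View pics/end_top.png

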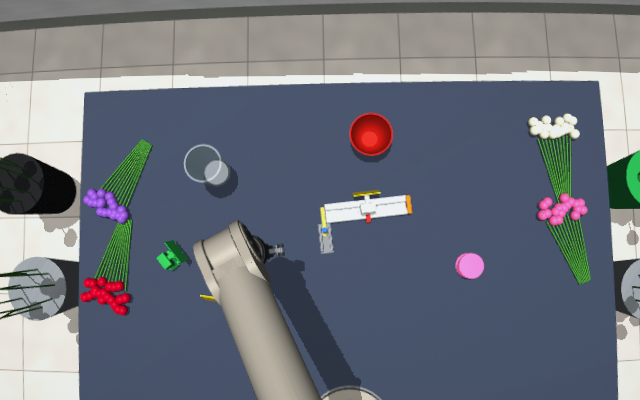

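The final views show the holder in the rail at the clip (crop (210,210)) with its card facing away (crop (248,225)). The bolt lies across the open end (crop (290,145)) with the knob 43–45 mm from the rail's centre line, which means shut. The bowl, spool and vase haven't moved.

```bash
python3 -c "from bench import r; print(r.sign_off())"
```

```text
the job is handed in; nothing more can be done
None
```

The holder is in the rail, centred on the red clip to within about 1 mm with its card facing away; the bolt is pushed shut to its stop and released, and the job was handed in at about 14 s.

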